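Fit a film roll on its spring-loaded spindle into the sealing-film dispenser

ROBOT

A 7-joint arm with a two-finger parallel gripper is mounted at the origin on a cart in front of the work surface, level with it; the furniture and walls round the work are solid. World frame = base frame: x ahead of the robot, y to its left, z up, the work surface at z = 0. Lengths are in m, angles in rad, forces in N, time in s.
With the tool pointing down it reaches from about 0.4 to 0.875 m from the base axis. Payload 4.4 kg.
Tool frame: the origin (TCP) lies between the finger pads; the fingertips stand 25 mm ahead of it and the grasp point (between the pads) lies 6 mm ahead of it; z points along the fingers, x is the direction in which the jaws open and shut, and the axes are right-handed (so a half turn about z gives the same grasp; the last joint's range is limited). The gripper opens to 85 mm and grips with 20 to 120 N. Pads are 22 mm wide; open, the fingers measure 114 mm over their backs; the gripper's body (76 mm by 85 mm) begins 54 mm behind the grasp point. The pads swing forward as they close: fully open they stand 13 mm farther back than shut.
Start: joints at [1.258, 0.628, 0.038, 1.517, -0.027, 0.996, -0.02], TCP at [0.159, -0.63, 0.256] pointing down, gripper open.
Joint ranges: [-3.06, 3.06], [-0.37, 2.12], [-1.25, 1.32], [0.18, 2.47], [-1.1, 4.24], [0.23, 1.98], [-2.94, 2.94]. Speed limits (rad/s): [2.57, 2.57, 3.14, 3.14, 3.14, 3.14, 3.14].

INTERFACE

Orientations are given as a unit quaternion [w, x, y, z].
In Python, from station import env, grab_frame gives the robot as it stands. Calls block until the motion is done:
- env.movep(position, orientation): joint-space move of the TCP to a pose.
- env.move_l(position, rotation=None, rate=0.15): straight line of the TCP; rotation=None keeps the orientation; rate is the mean speed in m/s.
- env.movej(angles): joint-space move.
- env.gripper_to(opening, strength=None): finger opening in m; strength is the grip in N (None keeps the last); returns when the fingers have stopped.
- env.dwell(seconds).
- env.inverse_kinematics(position, orientation): joint angles nearest the present ones, or None.
- env.sense(): the state.
- grab_frame(name): name is "scene" or "top"; returns a dict with "frame" (400x640x3 uint8, red, green, blue), "fx", "fy", "cx", "cy" (pixels), "view" (4x4, takes a point from world to camera coordinates). Camera axes: x right, y up, looking along -z (the intrinsics and any distortion apply to the point x, -y, -z); pixel columns grow to the right and rows downward; lengths in m; the calibration is good to about 2 mm. A picture is of the moment at which its call begins. There is no depth.
A pose or a line that the arm cannot do raises env.IKError and nothing moves.
- env.close_job(): hands the job in, once; it reports no verdict.
The state is a dict: "time_s": time; "qpos": joint angles; "joint_velocities": joint speeds; "joint_efforts": joint torques, N m; "tool_pos": TCP position; "tcp_rot": TCP orientation; "ft_force": force on the tool from outside, world axes, zero at the start; "wrist_torque": the same for the moment, N m; "grip_width": finger opening in m.
Only numpy, scipy, OpenCV 4.12 (cv2) and the standard library are available. Lean on these libraries where they do the work, as an engineer would, in place of code of your own. Each camera call takes 0.05 s, during which the arm holds its last target.

TASK

Load the spare roll of sealing film into the bench dispenser: press the sprung nose of its spindle against the slot of the tall cheek, lower the roll between the cheeks with the spring squeezed, then let the spring out under control so that the nose sits fully in the end cup of the tall cheek and the plain pin fully in that of the low cheek. Work by feel: never press on the dispenser with more than 22 N, and leave the other things on the bench where they are.

Things in the scene. Friction and masses are not known exactly. Their poses are not given: they have to be found in the camera images.
- roll_center (a point): Centre of the spare roll, on its spindle's axis: white film roll, 56 mm diameter, 64 mm long, about 0.27 kg with the spindle. Grip it from above across the diameter, mid-length. y runs along the spindle towards the sprung nose; x, z turn with the roll. It starts lying level, axis 44 mm up, on a low grey rest.
- nose_tip (a point): End of the sprung nose: round-ended steel pin (friction 0.08), 12 mm diameter, on the spindle axis, 96 mm from roll_center (+y) when free, in a fixed 16 mm barrel out to 56 mm. It pushes in 22 mm to a dead stop; 1.4 N at first, 0.35 N more per mm (8.4 N at 20 mm, 9.1 N at 22 mm), damped (0.7 N more at 15 mm/s).
- pin_tip (a point): End of the fixed plain pin at the other end: grey, slippery (friction 0.08), flat-ended with a 1 mm chamfer, 12 mm diameter, 92 mm from roll_center (-y), with an 18 mm shoulder out to 46 mm. Nose tip to pin tip: 188 mm with the spring free, 184 mm when seated in both cups.
- roll_rest: Grey rest, 74 x 80 mm, fixed; origin under its middle, y along the roll lying on it. Its two saddles, 28 mm high, stand 22 to 30 mm either side of the middle in y; between them only a 6 mm floor.
- dispenser: Dispenser's base plate, 142 x 228 x 8 mm, fixed; origin on the worktop under its middle, z up, y towards the tall cheek; steel tear bar 37 mm high at x = -73 mm. A white carriage with two upright cheeks (56 mm wide in x) is clamped on it up to 12 mm either way along y. That offset is NOT measured: find it by feel or sight.
- tall_side (a point): Point fixed to the base, where the tall cheek's end cup opens if the carriage is central: y +84, z 62 mm. That cheek's top is 104 mm up. Its inner face (y 79) has a vertical guide slot, 5 mm deep, floor at y 84, open at the top, 28 mm wide there, 14 mm from z 66 down, ending on a ledge at z 55.4.
- low_side (a point): The same for the low cheek: y -84, z 62 mm; inner face y -79; top 76 mm up; slot 26 mm wide at the top, 14 mm from z 60 down, same ledge. In each slot's floor, just above its ledge, is the cup: round hole, 16.5 mm diameter, 8 mm deep. With the spring in 20 to 22 mm the spindle passes between the slots; on the ledges its axis is 61.4 mm up.

How it is judged:
By the outcome, as a careful person would: the job done as asked, in the order asked, and still so for the second after the job is handed in, with the robot touching nothing.
It also fails if it takes over 70 s, if anything falls off the work surface, if the arm or the gripper's body presses on something with over 40 N, if the wrist force passes 120 N, or if a joint passes its speed limit or range.

## Working session

There is one attempt and no reset: what is moved stays moved. The work goes in short steps, each a Python script; the robot and the scene stay as the last script left them, time stands still between calls to the robot, and variables do not carry over. Pictures are saved under pics/ and viewed, and the job is handed in when it is done.

```bash
ls; mkdir -p pics; python3 - <<'E'
from station import env, grab_frame
import cv2, numpy as np
s=env.sense(); print(s)
for n in ["scene","top"]:
    f=grab_frame(n); cv2.imwrite(f"pics/{n}0.png",f["frame"][:,:,::-1])
    print({k:v for k,v in f.items() if k!="frame"})
E
```

```text
pics
{'time_s': 0.0, 'qpos': array([ 1.25819486,  0.62935801,  0.03845124,  1.51835955, -0.02698394,
        0.99631681, -0.02004298]), 'joint_velocities': array([-0.0006244 , -0.00164409,  0.00095803,  0.00231139, -0.0008642 ,
        0.00017659, -0.00023212]), 'joint_efforts': array([-9.10764065e-04, -5.63410950e+01,  1.22603673e+00, -1.93451214e+01,
        1.10788512e-02,  1.06157022e-02,  3.03111605e-06]), 'tool_pos': array([ 0.15867491, -0.62973684,  0.25538423]), 'tcp_rot': array([-5.73261184e-04,  7.88752859e-01, -6.14709689e-01, -7.72179520e-04]), 'ft_force': array([0.28751083, 0.62558727, 0.04055887]), 'wrist_torque': array([ 0.0394191 , -0.02159355, -0.02020697]), 'grip_width': 0.0854332383566024}
{'fx': 456.7298716025347, 'fy': 456.7298716025347, 'cx': 313.1014908327329, 'cy': 197.0000702845421, 'view': array([[-0.08922493, -0.99574256, -0.02314427,  0.30702116],
       [ 0.44221545, -0.06042504,  0.89487112, -0.28652032],
       [-0.89245975,  0.06961006,  0.44572416, -0.41046921],
       [ 0.        ,  0.        ,  0.        ,  1.        ]])}
{'fx': 432.0256787319431, 'fy': 432.0256787319431, 'cx': 315.6832527389257, 'cy': 192.85400698414026, 'view': array([[ 0.02312645, -0.99971901, -0.00520185,  0.2329711 ],
       [ 0.98850729,  0.02208893,  0.14955069, -0.54710021],
       [-0.14939376, -0.00860065,  0.98874038, -0.85215011],
       [ 0.        ,  0.        ,  0.        ,  1.        ]])}
```

View pics/scene0.png

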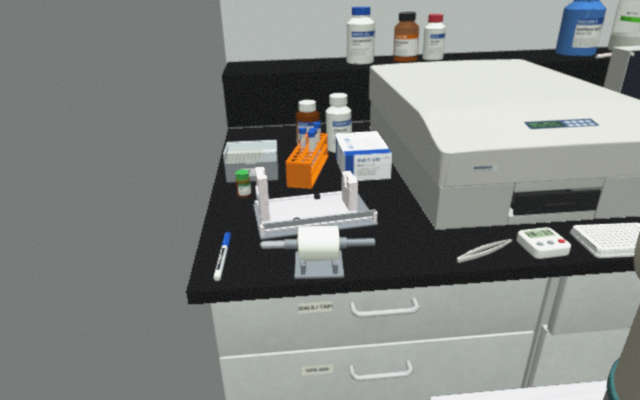

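View pics/top0.png

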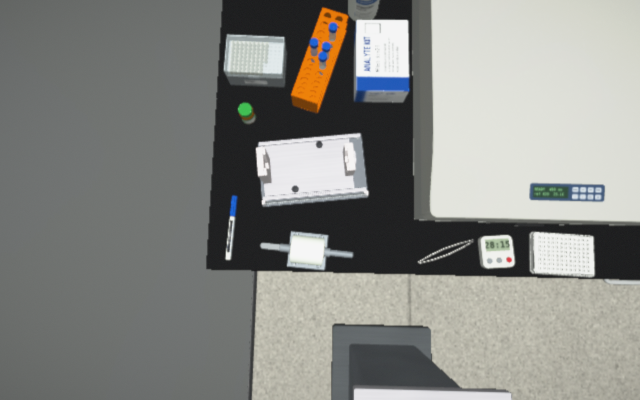

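The top view shows the dispenser at about (312,170) with the tall cheek at the left (263,163) and the low cheek at (350,158). The roll is on its rest at (308,250), with spindle ends at about (262,246) and (352,254). I'll zoom in next.

```bash
python3 - <<'E'
import cv2
a=cv2.imread("pics/top0.png")[120:280,220:400]; cv2.imwrite("pics/topz.png",cv2.resize(a,(720,640)[:2] if 0 else (675,600),interpolation=cv2.INTER_CUBIC))
a=cv2.imread("pics/scene0.png")[155:285,240:400]; cv2.imwrite("pics/scenez.png",cv2.resize(a,(736,598),interpolation=cv2.INTER_CUBIC))
E
```

```text
(no output)
```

View pics/topz.png

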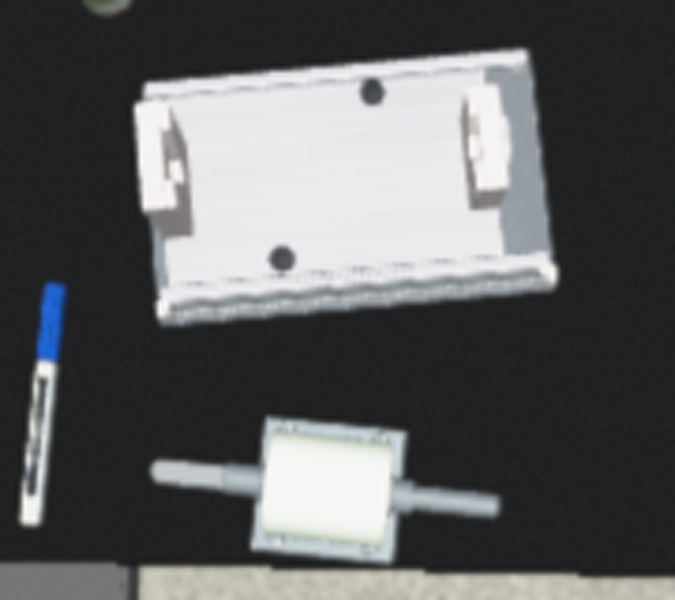

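View pics/scenez.png

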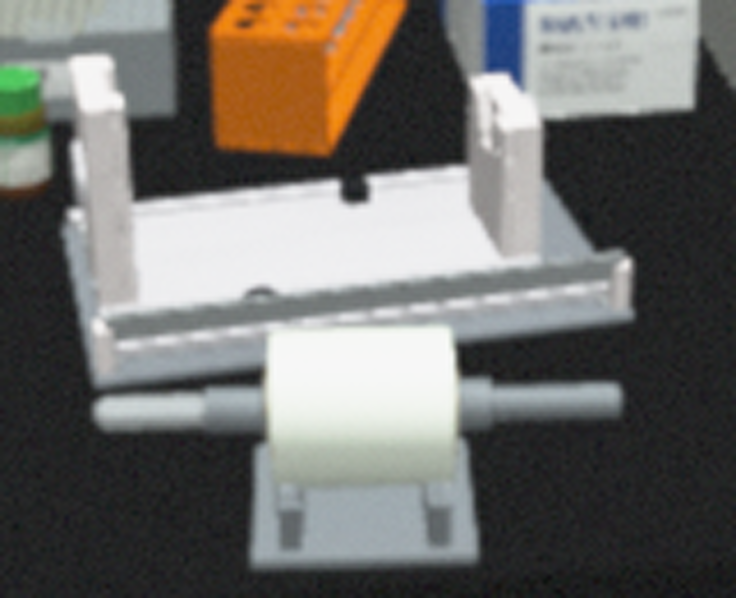

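```bash
cat > h.py <<'E'
import numpy as np, cv2
from scipy.optimize import least_squares
CAM={'scene':(456.73,313.10,197.0,np.array([[-0.08922493,-0.99574256,-0.02314427,0.30702116],[0.44221545,-0.06042504,0.89487112,-0.28652032],[-0.89245975,0.06961006,0.44572416,-0.41046921]])),
'top':(432.026,315.683,192.854,np.array([[0.02312645,-0.99971901,-0.00520185,0.2329711],[0.98850729,0.02208893,0.14955069,-0.54710021],[-0.14939376,-0.00860065,0.98874038,-0.85215011]]))}
def proj(c,p):
    f,cx,cy,V=CAM[c]; q=np.atleast_2d(p)@V[:,:3].T+V[:,3]
    return np.c_[cx+f*q[:,0]/-q[:,2], cy-f*q[:,1]/-q[:,2]]
def ray(c,uv,z):
    f,cx,cy,V=CAM[c]; d=V[:,:3].T@np.array([(uv[0]-cx)/f,-(uv[1]-cy)/f,-1]); o=-V[:,:3].T@V[:,3]
    return o+d*(z-o[2])/d[2]
T=lambda u,v:(u/3.75+220,v/3.75+120)
S=lambda u,v:(u/4.6+240,v/4.6+155)
def disp(p,P):  # P=[x,y,yaw]
    c,s=np.cos(P[2]),np.sin(P[2]); p=np.atleast_2d(p)
    return np.c_[P[0]+c*p[:,0]-s*p[:,1],P[1]+s*p[:,0]+c*p[:,1],p[:,2]]
E
python3 - <<'E'
from h import *
for c in CAM: print(c,-CAM[c][3][:,:3].T@CAM[c][3][:,3])
print("nose",ray('top',T(152,470),.044),ray('scene',S(93,411),.044))
print("pin",ray('top',T(498,506),.044),ray('scene',S(622,400),.044))
for n,u,z in [("RR base",(527,50),.008),("FR bar",(555,285),.037),("RL",(147,86),.008),("FL",(160,320),.037)]: print(n,ray('top',T(*u),z))
for n,u,z in [("FLbase",(95,385),.0),("FRbase",(632,318),.0),("FLbar",(95,320),.037),("FRbar",(632,255),.037)]: print(n,ray('scene',S(*u),z))
for n,u,z in [("tall rear out",(135,103),.104),("tall rear in",(168,100),.104),("tall front in",(180,208),.104),("tall front out",(146,213),.104),("low rear in",(470,88),.076),("low rear out",(498,85),.076),("low front out",(508,190),.076),("low front in",(478,193),.076)]: print(n,ray('top',T(*u),z))
for n,u,z in [("tall front top out",(80,70),.104),("tall front top in",(128,65),.104),("low front top in",(500,100),.076),("low front top out",(540,95),.076)]: print(n,ray('scene',S(*u),z))
E
```

```text
scene [-0.21222959  0.31697382  0.44646058]
top [0.40811884 0.23766145 0.92558632]
nose [0.43121767 0.35465388 0.044     ] [0.431442   0.35599183 0.044     ]
pin [0.41626462 0.16747568 0.044     ] [0.41496942 0.16775272 0.044     ]
RR base [0.68091224 0.15038025 0.008     ]
FR bar [0.5382014  0.13662217 0.037     ]
RL [0.65443219 0.37174463 0.008     ]
FL [0.51377461 0.35463612 0.037     ]
FLbase [0.52143556 0.35972654 0.        ]
FRbase [0.54674984 0.13365032 0.        ]
FLbar [0.50938036 0.35682738 0.037     ]
FRbar [0.53457158 0.13779015 0.037     ]
tall rear out [0.61940569 0.36358868 0.104     ]
tall rear in [0.62138794 0.34643561 0.104     ]
tall front in [0.56423427 0.3379011  0.104     ]
tall front out [0.56122131 0.35535246 0.104     ]
low rear in [0.63885532 0.18741544 0.076     ]
low rear out [0.64084938 0.17233658 0.076     ]
low front out [0.58321378 0.16640347 0.076     ]
low front in [0.58122688 0.18240176 0.076     ]
tall front top out [0.60287951 0.35934019 0.104     ]
tall front top in [0.60536705 0.33935122 0.104     ]
low front top in [0.60995539 0.18081429 0.076     ]
low front top out [0.61278508 0.16282452 0.076     ]
```

```bash
cat >> h.py <<'E'
def wire(P,off):
    L=[]
    def box(x0,x1,y0,y1,z0,z1):
        for z in (z0,z1):
            q=[(x0,y0,z),(x1,y0,z),(x1,y1,z),(x0,y1,z)]
            L.extend([(q[i],q[(i+1)%4]) for i in range(4)])
        for x in (x0,x1):
            for y in (y0,y1): L.append(((x,y,z0),(x,y,z1)))
    box(-.071,.071,-.114,.114,0,.008)
    box(-.028,.028,.079+off,.079+.0165+off,.012,.104)
    box(-.028,.028,-.079-.0165+off,-.079+off,.012,.076)
    L.append(((-.073,-.114,.037),(-.073,.114,.037)))
    for s,w,zt,zn in((1,.014,.104,.066),(-1,.013,.076,.060)):
        for k in(-1,1):
            for y in (.079,.084):
                y=s*y+off; L.append(((k*w,y,zt),(k*.007,y,zn))); L.append(((k*.007,y,zn),(k*.007,y,.0554)))
    return [(disp(a,P)[0],disp(b,P)[0]) for a,b in L]
def overlay(img,c,x0,y0,x1,y1,k,L,fn,col=(0,0,255)):
    a=cv2.resize(img[y0:y1,x0:x1],None,fx=k,fy=k,interpolation=cv2.INTER_CUBIC)
    for p,q in L:
        u=(proj(c,np.array([p,q]))-[x0,y0]+.5)*k
        cv2.line(a,tuple(int(t) for t in u[0].round()),tuple(int(t) for t in u[1].round()),col,1,cv2.LINE_AA)
    cv2.imwrite(fn,a)
E
cat > fit.py <<'E'
from h import *
# (cam,pixel(zoom),local pt,carriage?)
C=[]
def A(c,uv,p,car): C.append((c,(T if c=='top' else S)(*uv),p,car))
A('top',(527,50),(.071,-.114,.008),0);A('top',(147,86),(.071,.114,.008),0)
A('top',(555,283),(-.073,-.114,.037),0);A('top',(160,318),(-.073,.114,.037),0)
A('scene',(95,385),(-.071,.114,0),0);A('scene',(632,318),(-.071,-.114,0),0)
A('scene',(95,320),(-.073,.114,.037),0);A('scene',(632,255),(-.073,-.114,.037),0)
A('top',(168,100),(.028,.079,.104),1);A('top',(183,208),(-.028,.079,.104),1)
A('top',(470,88),(.028,-.079,.076),1);A('top',(478,193),(-.028,-.079,.076),1)
def res(v):
    r=[]
    for c,uv,p,car in C:
        p=np.array(p)+[0,v[3]*car,0]
        r.append(proj(c,disp(p,v[:3]))[0]-uv)
    return np.array(r).ravel()
s=least_squares(res,[.6,.254,.115,.009],loss='soft_l1')
print(s.x); print(res(s.x).reshape(-1,2).round(1).tolist())
L=wire(s.x[:3],s.x[3])
t=cv2.imread('pics/top0.png');q=cv2.imread('pics/scene0.png')
overlay(t,'top',250,125,375,210,6,L,'pics/ovt.png')
overlay(q,'scene',245,160,385,245,5,L,'pics/ovs.png')
E
python3 fit.py
```

```text
[0.60081774 0.25465525 0.11240363 0.00844733]
[[0.5, -1.4], [-1.8, -1.9], [1.7, -0.8], [-2.4, -0.3], [-0.2, 1.1], [0.5, 0.9], [-1.6, -1.6], [1.7, -1.8], [0.8, 1.3], [-1.1, 0.5], [-0.1, 1.1], [0.5, 0.2]]
```

View pics/ovt.png

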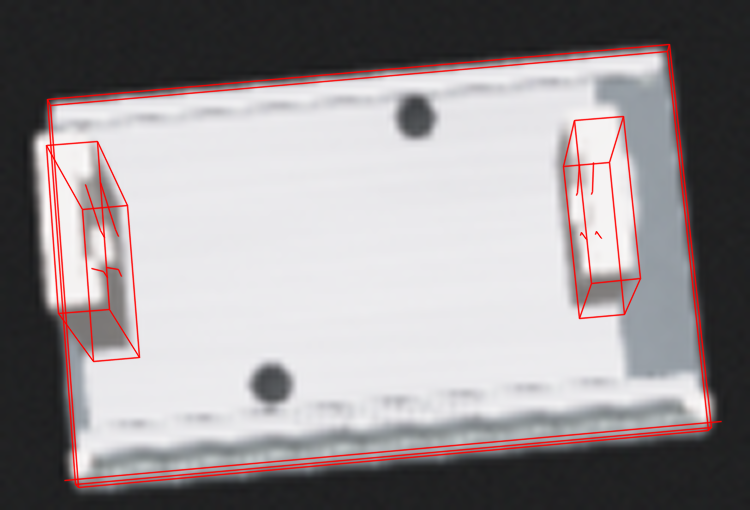

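View pics/ovs.png

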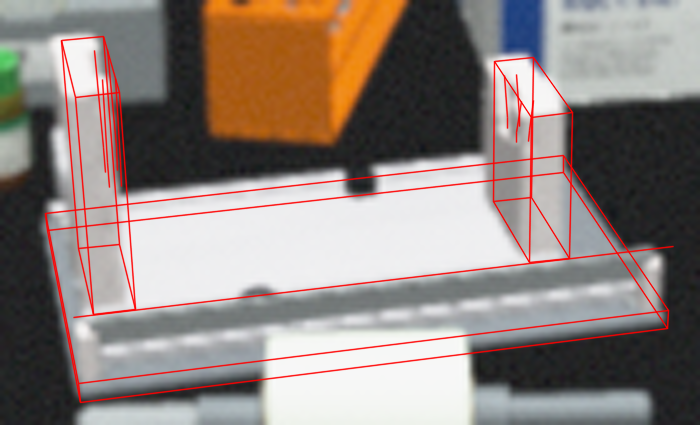

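```bash
python3 - <<'E'
import cv2,numpy as np
def z(src,x0,y0,w,h,k,fn):
    a=cv2.resize(cv2.imread(src)[y0:y0+h,x0:x0+w],None,fx=k,fy=k,interpolation=cv2.INTER_CUBIC)
    a=cv2.convertScaleAbs(a,alpha=1.0)
    for i in range(0,w,5): cv2.putText(a,str(x0+i),(int((i+.5)*k)-8,8),0,.3,(0,255,255)); cv2.line(a,(int((i+.5)*k),10),(int((i+.5)*k),16),(0,255,255))
    for i in range(0,h,5): cv2.putText(a,str(y0+i),(0,int((i+.5)*k)+3),0,.3,(0,255,255)); 
    return a
a=z('pics/top0.png',250,140,28,45,12,0); b=z('pics/top0.png',338,140,28,45,12,0)
cv2.imwrite('pics/zc.png',np.hstack([a,b]))
a=z('pics/scene0.png',250,163,28,62,9,0); b=z('pics/scene0.png',337,163,28,62,9,0)
cv2.imwrite('pics/zs.png',np.hstack([a,b]))
E
```

```text
(no output)
```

View pics/zc.png

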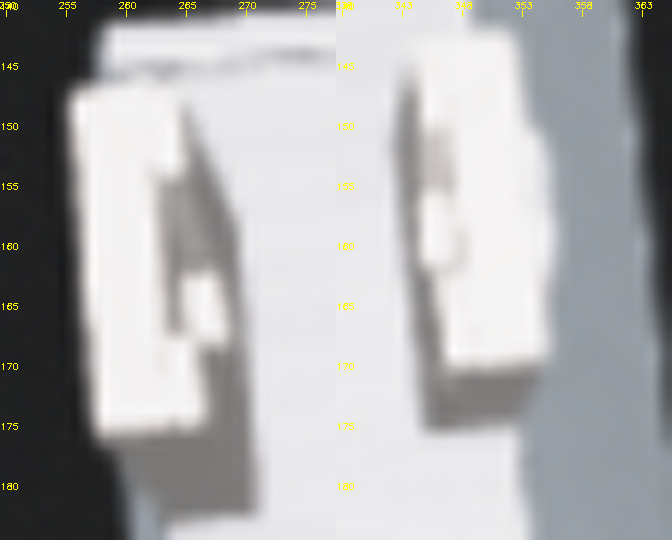

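View pics/zs.png

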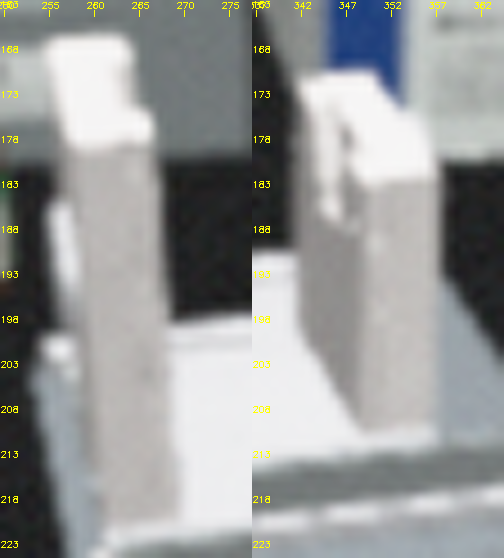

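```bash
cat > fit2.py <<'E'
from h import *
C=[]
def A(c,u,v,p,k=0): C.append((c,(u,v),p,k))
# p: (x, side, depth flag, z)
t=.104;l=.076
A('top',255.2,146.8,(.028,'to',t));A('top',264.5,147.2,(.028,'ti',t));A('top',266.8,174.8,(-.028,'ti',t));A('top',257.4,175.9,(-.028,'to',t))
A('top',262.8,154.3,(.014,'tf',t));A('top',263.25,167.2,(-.014,'tf',t));A('top',265.1,154.3,(.014,'ti',t));A('top',265.9,167.7,(-.014,'ti',t))
A('top',346.4,170.2,(-.028,'li',l));A('top',355.2,169.7,(-.028,'lo',l));
A('scene',266.4,178.3,(-.028,'ti',t));A('scene',257.3,178.6,(-.028,'to',t));A('scene',254.7,166.7,(.028,'to',t));A('scene',264,166.7,(.028,'ti',t))
A('scene',349.6,182.7,(-.028,'li',l));A('scene',357.2,182.2,(-.028,'lo',l));A('scene',341.8,171.2,(.028,'li',l));A('scene',350.2,170.5,(.028,'lo',l))
R=[('top',260.2,245.0,.096),('top',352.4,254.6,-.092),('scene',259.8,243.9,.096),('scene',374.8,241.6,-.092)]
def res(v):
    b={'top':v[8:10],'scene':v[10:12]}; r=[]
    Y=dict(ti=.079,tf=.084,to=.079+v[3],li=-.079,lo=-.079-v[3])
    for c,uv,p,k in C: r.append(proj(c,disp((p[0],Y[p[1]],p[2]),v[:3]))[0]+b[c]-uv)
    for c,u,w,y in R: r.append(proj(c,disp((0,y,.044),v[4:7]))[0]+b[c]-[u,w])
    r.append(v[8:10]);r.append(v[10:12])
    return np.array(r).ravel()
s=least_squares(res,[.6,.262,.112,.017,.424,.26,-.08,0,0,0,0,0],loss='soft_l1')
v=s.x; print('car',v[:4],'roll',v[4:7],'bias',v[8:]); print(res(v).reshape(-1,2).round(1).tolist())
E
python3 fit2.py
```

```text
car [0.60189851 0.26580337 0.11149674 0.01738023] roll [ 0.42416403  0.26019543 -0.08235849] bias [ 0.12265019 -0.0928321  -0.06123679  0.11192998]
[[0.3, 0.8], [-0.1, -0.4], [-0.4, 0.0], [0.1, -0.3], [-0.4, -0.3], [0.1, 0.8], [-0.2, -0.6], [0.0, 0.0], [0.3, 0.4], [0.1, 0.1], [0.4, -0.6], [0.1, 0.1], [0.0, 0.6], [-0.4, -0.3], [-0.5, -0.1], [0.6, -0.5], [-0.0, 0.3], [-0.2, 0.1], [-0.1, -0.2], [0.0, 0.1], [0.4, 0.4], [-0.3, -0.0], [0.1, -0.1], [-0.1, 0.1]]
```

```bash
python3 - <<'E'
from h import *
print(ray('scene',(442,225),0),ray('scene',(509,222),0),ray('top',(430,218),.2),ray('top',(416,218),0))
from station import env
import numpy as np
from scipy.spatial.transform import Rotation as Ro
def down(a):
    M=np.array([[np.cos(a),np.sin(a),0],[np.sin(a),-np.cos(a),0],[0,0,-1]]).T
    # columns: x=(c,s,0), y=(s,-c,0), z=-z
    M=np.column_stack([[np.cos(a),np.sin(a),0],[np.sin(a),-np.cos(a),0],[0,0,-1]])
    q=Ro.from_matrix(M).as_quat(); return q[[3,0,1,2]]
q0=env.sense()['tcp_rot']; M=Ro.from_quat(q0[[1,2,3,0]]).as_matrix(); print(M.round(3))
for a in(-.0824,-.0824+np.pi):
    print(a,env.inverse_kinematics([.4242,.2602,.05],down(a)))
    print(env.inverse_kinematics([.6019,.2658,.1],down(a+.194)))
th=-.56
print(env.inverse_kinematics([.45*np.cos(-1.33),.45*np.sin(-1.33),.3],down(-1.33)))
E
```

```text
[0.52744667 0.01154184 0.        ] [ 0.52207563 -0.11954375  0.        ] [0.4792937  0.05080777 0.2       ] [0.49823301 0.02928941 0.        ]
[[ 0.244 -0.97  -0.   ]
 [-0.97  -0.244  0.002]
 [-0.002 -0.    -1.   ]]
-0.0824 [-0.85147755  0.80244045  0.3734243   2.09201524 -0.77225263  0.38541535
  0.06621277]
[-0.25319349  0.84694372 -0.35721232  1.60745358  0.39069241  0.75865327
 -0.67437562]
3.0591926535897933 [-0.94170974  0.83778958  0.51929245  2.09452166 -0.96264488  0.46607024
 -2.89158057]
[-0.79913228  0.91580463  0.61820266  1.62552737 -0.67614577  0.82489907
 -2.92171737]
[ 1.23576692  0.28666488  0.04099532  1.98989916 -0.01522244  0.8653137
 -0.04503824]
```

```bash
cat > r.py <<'E'
from station import env, grab_frame
import numpy as np, cv2
from scipy.spatial.transform import Rotation as Ro
def down(a):
    M=np.column_stack([[np.cos(a),np.sin(a),0],[np.sin(a),-np.cos(a),0],[0,0,-1]])
    return Ro.from_matrix(M).as_quat()[[3,0,1,2]]
def st(m=''):
    s=env.sense(); print(m,'t%.2f'%s['time_s'],'p',(s['tool_pos']*1e3).round(1),'F',s['ft_force'].round(2),'M',s['wrist_torque'].round(2),'g%.1f'%(s['grip_width']*1e3)); return s
def pic(c,fn,x0=0,y0=0,x1=640,y1=400,k=1):
    f=grab_frame(c)['frame'][:,:,::-1][y0:y1,x0:x1]
    cv2.imwrite('pics/'+fn,cv2.resize(f,None,fx=k,fy=k,interpolation=cv2.INTER_CUBIC))
YR=-.0824; RC=np.array([.4242,.2602]); YD=.1115; DC=np.array([.6019,.2658])
E
python3 - <<'E'
from r import *
q=env.inverse_kinematics([.42*np.cos(-1.33),.42*np.sin(-1.33),.33],down(-1.33)); print(q)
env.movej(q); st()
q=np.array(q); q[0]=-.5; env.movej(q); st()
env.movep([*RC,.16],down(YR)); s=st(); print(s['qpos'])
E
```

```text
[ 1.22837254  0.20342973  0.04215582  2.01019708 -0.01063598  0.92816877
 -0.0539656 ]
 t1.06 p [ 100.6 -409.3  330.2] F [ 0.05 -0.15  1.05] M [ 0.   -0.01  0.02] g85.5
 t3.34 p [387.5 162.  330. ] F [ 0.2  -0.61  0.07] M [0.01 0.04 0.01] g85.6
 t4.16 p [424.8 259.4 160.5] F [0.12 0.47 0.94] M [0.01 0.04 0.02] g85.4
[-0.63895134  0.55883519  0.0494236   2.03124223 -0.04890969  0.55228068
 -0.63816277]
```

```bash
python3 - <<'E'
from r import *
env.move_l([*RC,.05],down(YR),.12); st()
pic('top','g1.png',220,190,400,290,4); 
E
```

```text
t5.22 p [424.7 260.4  50.7] F [-0.36  0.07  1.12] M [-0.   -0.04 -0.03] g85.5
```

View pics/g1.png

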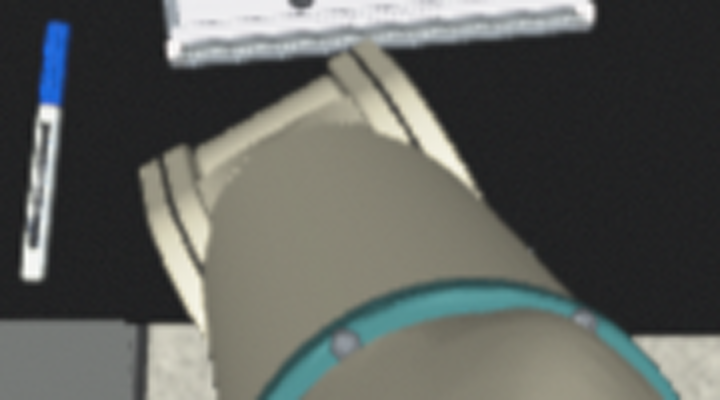

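The arm hides the roll from the top camera, so I'll grip and check with the scene camera.

```bash
python3 - <<'E'
from r import *
env.gripper_to(.05,70); st('grip')
env.move_l([*RC,.10],down(YR),.1); st('lift'); env.dwell(.2); st()
pic('scene','g2.png',220,150,400,285,4.4)
E
```

```text
grip t5.67 p [425.  260.4  51. ] F [ 0.87 -0.58  7.74] M [-0.19 -0.    0.06] g54.5
lift t6.32 p [423.9 260.1  99.8] F [-0.33  0.44 -2.65] M [0.04 0.1  0.01] g54.0
 t6.52 p [423.7 259.9  99.3] F [-0.39 -0.32 -2.6 ] M [ 0.01  0.03 -0.02] g54.4
```

View pics/g2.png

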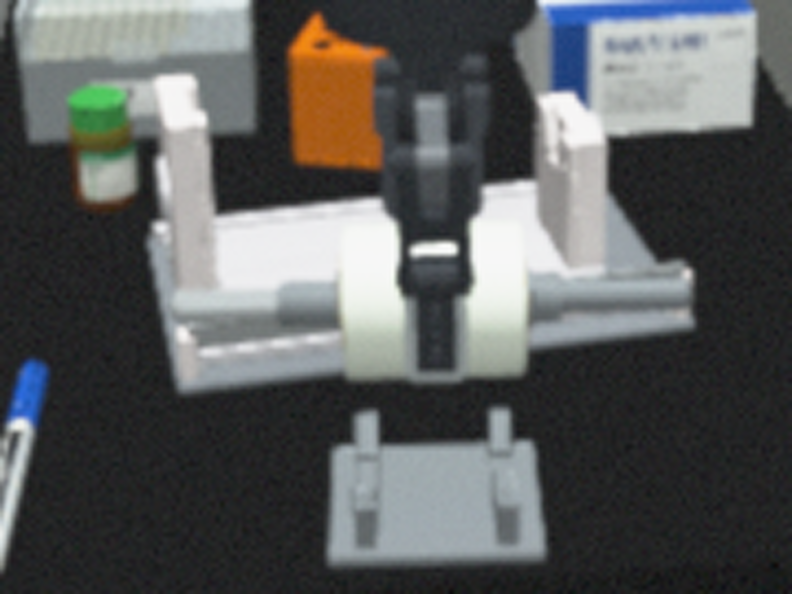

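```bash
python3 - <<'E'
from h import *
R=[(258.9,218.9,.096),(376.9,216.0,-.092)]
for z in (.0905,.093,.0955):
    print(z,ray('scene',R[0][:2],z),ray('scene',R[1][:2],z))
for y in(.096,-.092):
    print(proj('scene',disp((0,y,.0933),(.4237,.2599,-.0824))))
E
```

```text
0.0905 [0.43380982 0.35466739 0.0905    ] [0.41859264 0.16601113 0.0905    ]
0.093 [0.42927253 0.35440266 0.093     ] [0.41416222 0.16707137 0.093     ]
0.0955 [0.42473523 0.35413793 0.0955    ] [0.4097318  0.16813162 0.0955    ]
[[258.17339727 218.07530552]]
[[375.93864219 215.28981992]]
```

```bash
cat >> r.py <<'E'
DZ=.0065
ex=np.array([np.cos(YD),np.sin(YD)]); ey=np.array([-np.sin(YD),np.cos(YD)])
def go(x,y,z,rate=.03,yaw=0):   # mm local
    env.move_l([*(DC+ex*x*1e-3+ey*y*1e-3),z*1e-3+DZ],down(YD+yaw),rate)
def ls(m=''):
    s=env.sense(); d=s['tool_pos'][:2]-DC; f=s['ft_force']; t=s['wrist_torque']
    l=np.array([d@ex,d@ey,s['tool_pos'][2]-DZ])*1e3; F=np.array([f[:2]@ex,f[:2]@ey,f[2]]); Tq=np.array([t[:2]@ex,t[:2]@ey,t[2]])
    print(m,'t%.2f'%s['time_s'],'loc',l.round(1),'F',F.round(2),'M',Tq.round(2),'g%.1f'%(s['grip_width']*1e3)); return l,F
E
python3 - <<'E'
from r import *
env.move_l([*RC,.14],down(YR),.15)
go(0,-26,130,.12); ls()
go(0,-26,92,.08); env.dwell(.2); ls()
pic('scene','g3.png',220,130,400,265,4.4)
pic('top','g4.png',220,110,400,245,4.4)
E
```

```text
t8.65 loc [ -0.7 -25.6 130. ] F [-0.17  0.38 -3.09] M [ 0.    0.02 -0.04] g54.0
 t9.47 loc [  0.4 -25.9  92.6] F [ 0.19  0.31 -2.68] M [-0.   -0.01  0.01] g54.2
```

View pics/g3.png

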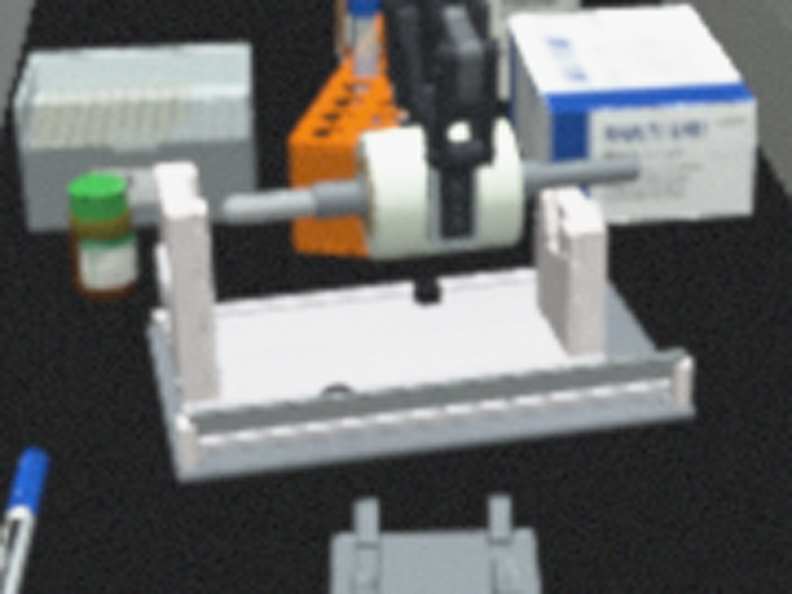

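View pics/g4.png

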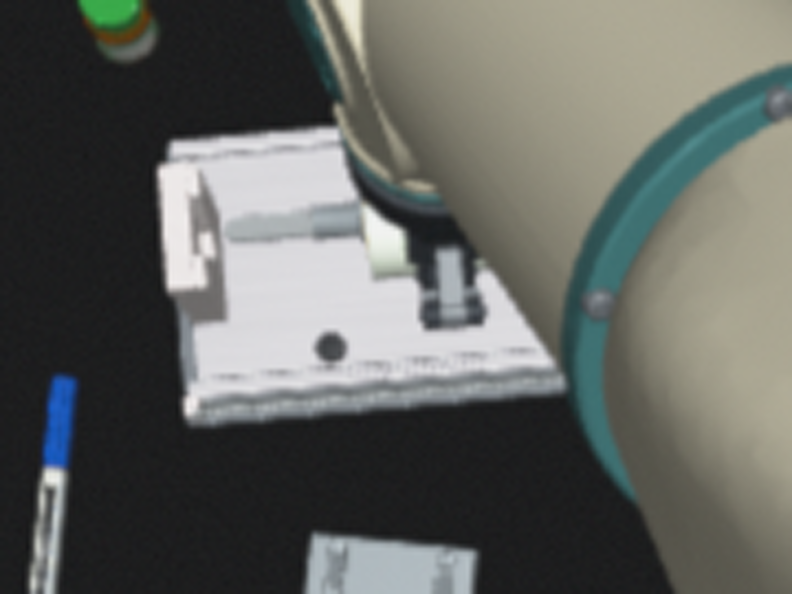

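```bash
python3 - <<'E'
from h import *
o=np.array([('scene',270.75,177.1,.096),('scene',364.6,167.6,-.092),('top',271.4,160.1,.096)],dtype=object)
for c,u,v,y in o:
    p=proj(c,disp((.0004,-.0259+y,.0926),(.6019,.2658,.1115)))[0]; print(c,y,p.round(1),(np.array([u,v])-p).round(1))
def res(w):
    r=[]
    for c,u,v,y in o: 
        r+=list(proj(c,disp((0,0,0),(0,0,0))+np.array([[0,0,0]])+disp((w[0]-y*w[4],w[1]+y,w[2]+y*w[3]),(.6019,.2658,.1115)))[0]-[u,v])
    return np.array(r)
s=least_squares(lambda w:np.r_[res(w),w[3]*100,w[4]*100],[0,-.026,.092,0,0]);print(s.x.round(4),s.fun.round(2))
E
```

```text
scene 0.096 [270.2 176.7] [0.5 0.4]
scene -0.092 [364.4 167.1] [0.2 0.5]
top 0.096 [270.5 161.5] [ 0.9 -1.4]
[ 0.0037 -0.0274  0.09    0.0003 -0.0002] [ 0.16  0.03 -0.03 -0.03 -0.14 -0.    0.03 -0.02]
```

```bash
cat > ov.py <<'E'
from r import *; from h import *
def ov(c,fn,x0,y0,x1,y1,k,l,draw=True,tilt=0):
    img=grab_frame(c)['frame'][:,:,::-1].copy()
    P=(.6019,.2658,.1115)
    L=[x for x in wire((.6019,.2658,.1115),0)[12:] ]
    cx,cy,cz=np.array(l)/1e3
    pts=[]
    for dx in(-.006,.006):
        pts.append(((cx+dx,cy+.056,cz),(cx+dx,cy+.09,cz))); pts.append(((cx+dx,cy-.046,cz),(cx+dx,cy-.092,cz)))
        pts.append(((cx,cy+.056,cz+dx),(cx,cy+.09,cz+dx))); pts.append(((cx,cy-.046,cz+dx),(cx,cy-.092,cz+dx)))
    pts.append(((cx-.006,cy+.096,cz),(cx+.006,cy+.096,cz)))
    L2=[(disp(a,P)[0],disp(b,P)[0]) for a,b in pts]
    overlay(img,c,x0,y0,x1,y1,k,(L[:24]+L2) if draw else [],'pics/'+fn)
E
python3 - <<'E'
from ov import *
l,_=ls()
ov('top','o1.png',250,140,306,190,14,l)
ov('top','o1b.png',250,140,306,190,14,l,False)
ov('scene','o2.png',250,155,380,230,6,l)
E
```

```text
t9.57 loc [  0.3 -25.9  92.5] F [ 0.18 -0.41 -2.31] M [-0.06  0.01 -0.01] g53.9
```

View pics/o1.png

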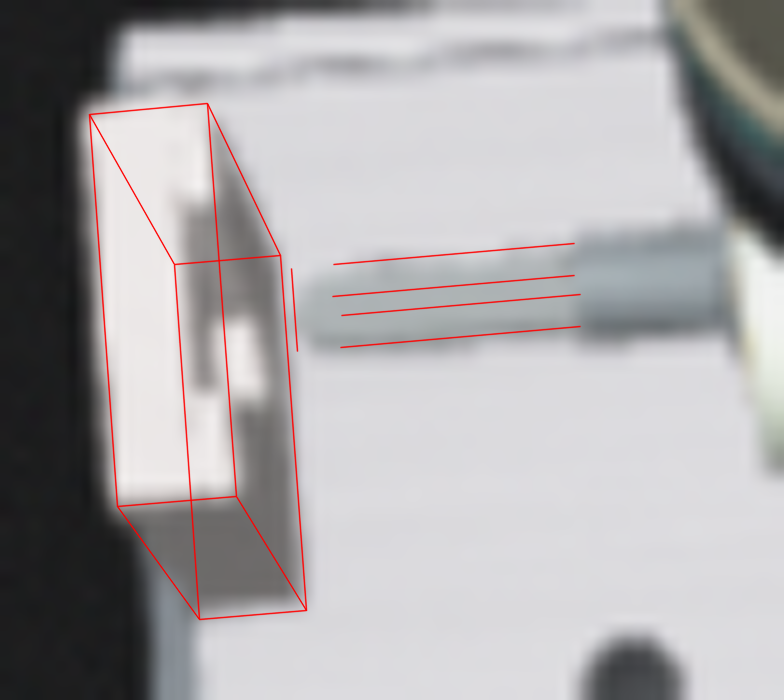

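View pics/o1b.png

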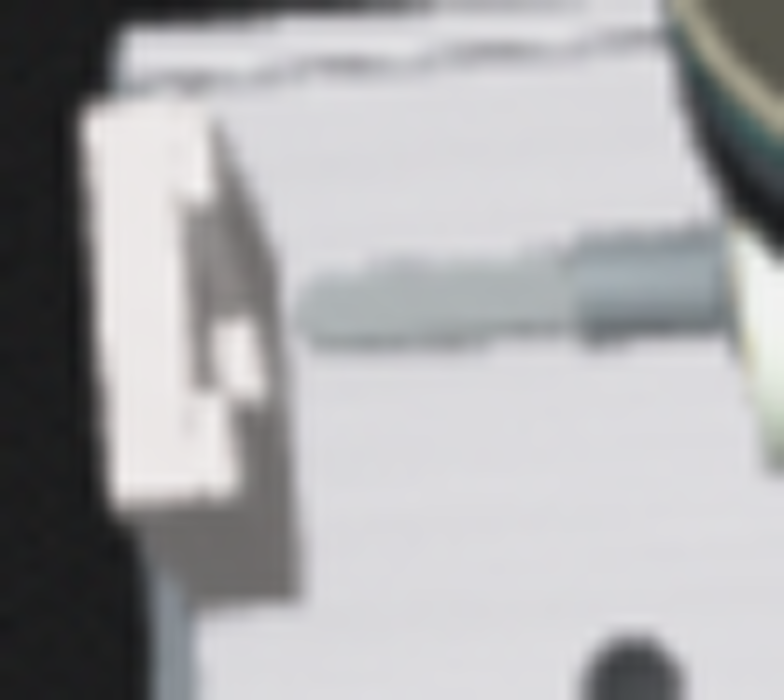

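View pics/o2.png

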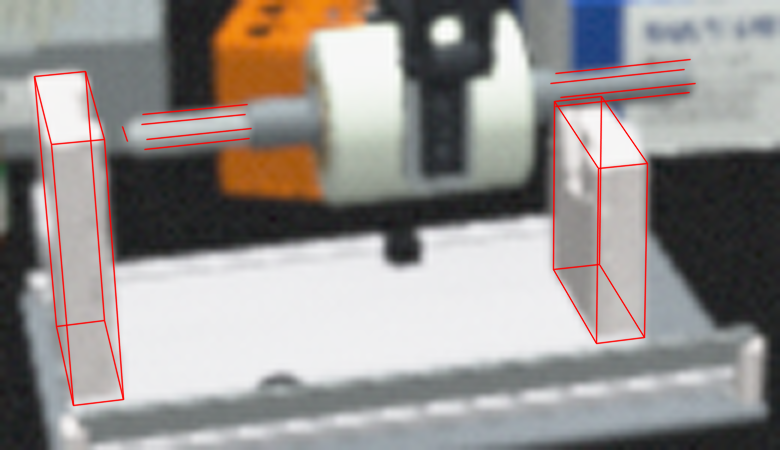

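The overlay matches the tall cheek, and the nose lies on the slot line to within about 1 mm. Pressing now.

```bash
python3 - <<'E'
from r import *
go(0,-14,92,.03); ls()
for y in np.arange(-12,1,2.):
    go(0,y,92,.02); l,F=ls()
    if F[1]<-7.5 or abs(F[0])>4: break
E
```

```text
t10.28 loc [ -0.1 -13.8  92. ] F [ 0.1   0.66 -2.64] M [-0.05  0.04 -0.01] g54.4
 t10.53 loc [  0.  -12.1  92. ] F [-0.08  0.55 -3.04] M [-0.05  0.01  0.04] g54.3
 t10.78 loc [  0.  -10.6  91.9] F [ 0.18 -2.33 -1.79] M [-0.36 -0.01  0.04] g53.7
 t11.03 loc [ 0.  -8.3 92. ] F [ 0.26 -2.82 -2.26] M [-0.56 -0.04  0.  ] g54.6
 t11.28 loc [ 0.  -6.2 92. ] F [ 0.51 -3.07 -2.79] M [-0.67 -0.01 -0.06] g54.3
 t11.53 loc [ 0.  -4.2 91.9] F [ 0.32 -4.32 -3.29] M [-0.8  -0.05 -0.04] g54.0
 t11.78 loc [ 0.  -2.3 91.9] F [ 0.13 -4.92 -2.7 ] M [-0.95 -0.07 -0.04] g53.6
 t12.03 loc [ 0.  -0.5 92. ] F [-0.32 -4.81 -3.04] M [-1.11  0.    0.01] g54.3
```

```bash
cat >> r.py <<'E'
def av(m='',n=6,dt=.02):
    A=[]
    for i in range(n):
        env.dwell(dt); s=env.sense(); d=s['tool_pos'][:2]-DC; f=s['ft_force'];t=s['wrist_torque']
        A.append([d@ex*1e3,d@ey*1e3,(s['tool_pos'][2]-DZ)*1e3,f[:2]@ex,f[:2]@ey,f[2],t[:2]@ex,t[:2]@ey,t[2]])
    a=np.mean(A,0); print(m,'t%.2f'%s['time_s'],'loc',a[:3].round(2),'F',a[3:6].round(2),'M',a[6:].round(3)); return a
E
python3 - <<'E'
from r import *
go(0,4,92,.02); av()
go(0,7,92,.02); av()
y=7
while y<10.9:
    y+=.5; go(0,y,92,.01); a=av(n=5)
    if a[4]<-12: break
E
```

```text
t12.47 loc [-2.000e-02  2.720e+00  9.191e+01] F [ 0.02 -6.26 -2.36] M [-1.307 -0.027 -0.003]
 t12.88 loc [-3.000e-02  5.170e+00  9.186e+01] F [-0.41 -7.27 -2.2 ] M [-1.441 -0.004  0.006]
 t13.21 loc [-3.000e-02  5.520e+00  9.187e+01] F [ 0.09 -7.52 -2.1 ] M [-1.462 -0.008 -0.012]
 t13.54 loc [-6.000e-02  5.940e+00  9.185e+01] F [-0.4  -7.32 -1.84] M [-1.497 -0.017  0.011]
 t13.88 loc [-5.000e-02  6.340e+00  9.185e+01] F [ 0.14 -7.37 -2.1 ] M [-1.521 -0.003 -0.005]
 t14.21 loc [-5.000e-02  6.770e+00  9.185e+01] F [ 0.3  -7.54 -2.11] M [-1.527  0.008  0.006]
 t14.54 loc [-6.000e-02  7.150e+00  9.183e+01] F [-0.04 -7.58 -2.18] M [-1.558  0.013  0.005]
 t14.88 loc [-6.000e-02  7.560e+00  9.183e+01] F [-0.13 -8.31 -2.01] M [-1.606e+00  1.500e-02 -1.000e-03]
 t15.21 loc [-7.000e-02  7.970e+00  9.183e+01] F [ 0.15 -7.85 -2.11] M [-1.629  0.022  0.014]
 t15.54 loc [-6.000e-02  8.380e+00  9.182e+01] F [-0.06 -8.41 -2.08] M [-1.663  0.028 -0.   ]
```

```bash
python3 - <<'E'
from r import *
y=11.
while y<15:
    y+=.6; go(0,y,92,.01); a=av(n=4)
    if a[4]<-11 or a[6]<-2.2: break
print(y)
E
```

```text
t15.86 loc [-7.000e-02  8.870e+00  9.182e+01] F [ 0.39 -8.54 -1.97] M [-1.693 -0.016  0.014]
 t16.18 loc [-6.000e-02  9.370e+00  9.182e+01] F [ 0.06 -8.66 -1.85] M [-1.728  0.031  0.031]
 t16.49 loc [-7.000e-02  9.850e+00  9.179e+01] F [-0.52 -8.81 -2.12] M [-1.754  0.027  0.002]
 t16.81 loc [-8.000e-02  1.033e+01  9.179e+01] F [-0.15 -8.99 -1.78] M [-1.77   0.027 -0.005]
 t17.12 loc [-9.000e-02  1.064e+01  9.177e+01] F [ 0.44 -9.42 -1.41] M [-1.866  0.032  0.036]
 t17.44 loc [-9.000e-02  1.069e+01  9.175e+01] F [  0.22 -10.18  -1.35] M [-1.99  0.04  0.03]
 t17.76 loc [-0.1  10.74 91.72] F [ -0.26 -10.94  -1.48] M [-2.16   0.062  0.034]
15.199999999999998
```

```bash
python3 - <<'E'
from r import *
y=12.7
go(0,y,92,.01); a=av(n=4)
for z in (90,88,86,84,82,80,78,76):
    y=np.clip(y+.6*(9.55-a[1]),8,14.5)
    go(0,y,z,.02); a=av('z%.0f y%.2f'%(z,y),n=3)
    if a[5]>2.5 or abs(a[3])>3 or a[4]<-12.5: print('STOP');break
E
```

```text
t18.23 loc [-6.000e-02  9.700e+00  9.182e+01] F [-0.49 -8.19 -1.93] M [-1.736  0.02  -0.009]
z90 y12.61 t18.52 loc [ 0.31  9.67 89.91] F [ 0.72 -8.53 -2.26] M [-1.747 -0.11  -0.058]
z88 y12.54 t18.82 loc [ 0.48  9.58 87.95] F [ 0.89 -8.71 -2.17] M [-1.733 -0.181 -0.107]
z86 y12.52 t19.12 loc [ 0.51  9.58 85.95] F [ 1.08 -8.53 -2.78] M [-1.758 -0.187 -0.067]
z84 y12.50 t19.43 loc [ 0.57  9.58 83.98] F [ 1.27 -8.99 -2.02] M [-1.769 -0.168 -0.081]
z82 y12.49 t19.73 loc [ 0.62  9.53 81.98] F [ 1.19 -9.15 -2.11] M [-1.756 -0.21  -0.094]
z80 y12.50 t20.02 loc [ 0.58  9.55 79.97] F [ 1.06 -8.63 -2.71] M [-1.749 -0.213 -0.09 ]
z78 y12.50 t20.32 loc [ 0.62  9.57 77.98] F [ 1.41 -8.58 -1.78] M [-1.744 -0.212 -0.064]
z76 y12.49 t20.62 loc [ 0.65  9.54 75.99] F [ 1.4  -8.51 -2.33] M [-1.731 -0.209 -0.104]
```

```bash
python3 - <<'E'
from ov import *
a=av(n=4); l=a[:3]
ov('top','p1.png',250,140,306,190,14,l,False)
ov('scene','p2.png',250,155,380,230,6,l)
E
```

```text
t20.69 loc [ 0.62  9.54 75.97] F [ 1.79 -8.94 -2.56] M [-1.777 -0.204 -0.106]
```

View pics/p1.png

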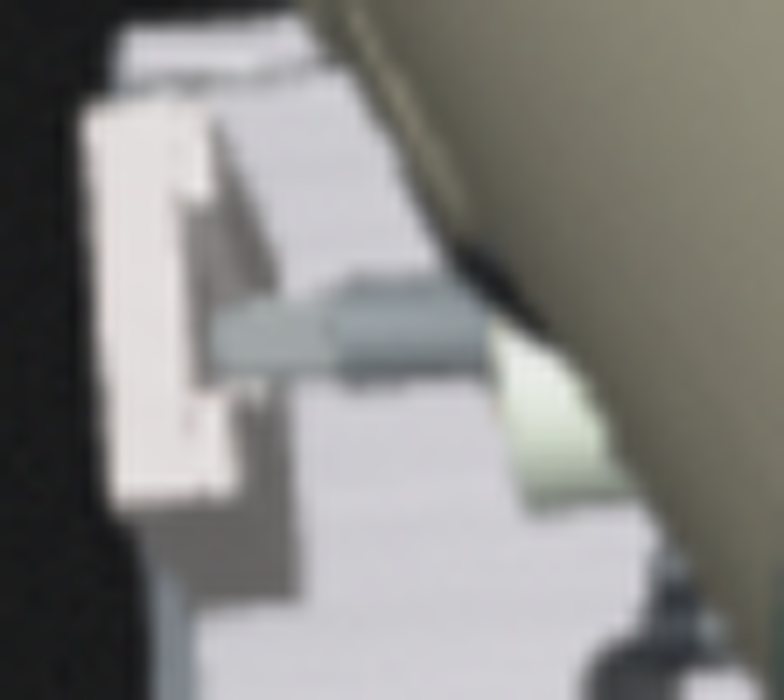

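View pics/p2.png

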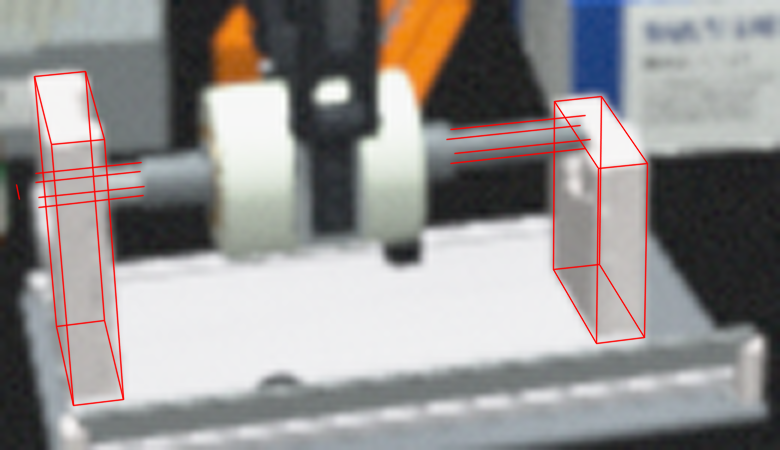

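```bash
python3 - <<'E'
from ov import *
ov('top','p3.png',250,140,306,190,14,[.6,9,75.2])
# slot edges at z=75 on floor/inner
for x in (-8.7,8.7):
  for y in(79,84): print(x,y,(proj('top',disp((x/1e3,y/1e3,.075),(.6019,.2658,.1115)))[0]-[250,140]+.5)*14)
E
```

```text
-8.7 79 [249.82823062 402.50680835]
-8.7 84 [215.10126638 405.55733788]
8.7 79 [241.18322837 284.52136508]
8.7 84 [206.55954545 287.55731608]
```

View pics/p3.png

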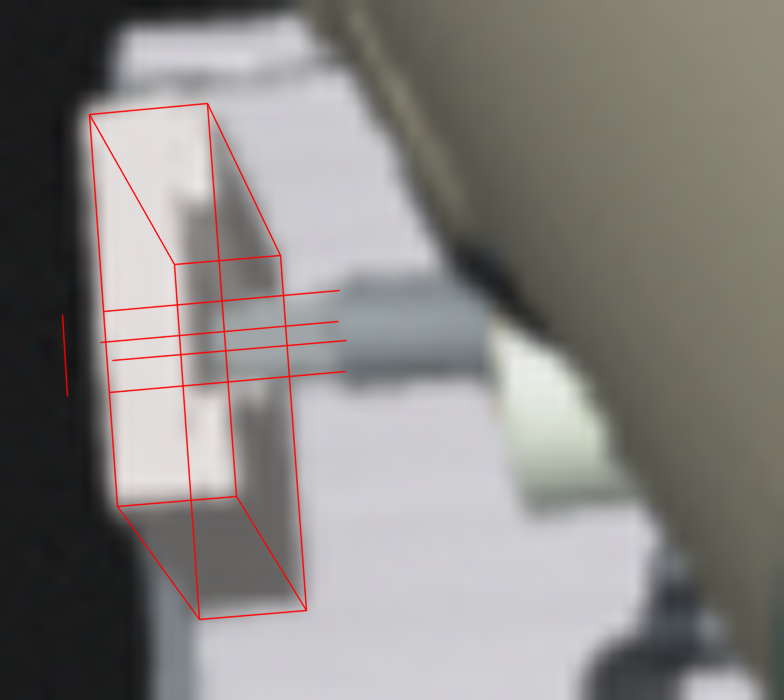

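```bash
python3 - <<'E'
from r import *
for x in (.8,1.6):
    go(x,12.5,76,.01); av('x%.1f'%x,n=5)
E
```

```text
x0.8 t21.18 loc [ 0.78  9.57 75.8 ] F [-0.18 -8.95 -1.54] M [-1.727  0.     0.014]
x1.6 t21.51 loc [ 1.08  9.6  75.67] F [-0.79 -8.53 -1.76] M [-1.726  0.186  0.09 ]
```

```bash
python3 - <<'E'
from r import *
x=.9;y=12.5
go(x,y,76,.01); a=av('',n=3)
for z in (74.5,73,72,71,70,69):
    y=np.clip(y+.5*(9.55-a[1]),10,14); x=np.clip(x+.3*a[3],-2,4)
    go(x,y,z,.015); a=av('x%.1f y%.2f z%.0f'%(x,y,z),n=4)
    if a[5]>2 or abs(a[3])>3.5 or a[4]<-12.5: print('STOP');break
E
```

```text
t21.81 loc [ 0.93  9.54 75.8 ] F [ 0.05 -8.64 -1.93] M [-1.778 -0.052 -0.03 ]
x0.9 y12.50 z74 t22.12 loc [ 1.15  9.63 74.45] F [ 0.48 -8.96 -1.59] M [-1.704 -0.055 -0.037]
x1.1 y12.46 z73 t22.44 loc [ 1.43  9.57 72.97] F [ 0.65 -8.69 -2.14] M [-1.713 -0.095 -0.045]
x1.3 y12.45 z72 t22.76 loc [ 1.36  9.42 71.57] F [ 0.77 -7.84 -4.61] M [-1.857 -0.174 -0.04 ]
x1.5 y12.52 z71 t23.07 loc [ 1.35  9.52 70.39] F [ 0.84 -8.72 -4.36] M [-1.827 -0.115 -0.035]
x1.7 y12.53 z70 t23.39 loc [ 1.13 10.5  68.6 ] F [ 1.56 -6.49 -9.98] M [-1.846 -0.324 -0.152]
x2.2 y12.06 z69 t23.71 loc [ 1.27 10.2  67.74] F [ 0.75 -6.04 -7.29] M [-1.7   -0.12  -0.034]
```

```bash
python3 - <<'E'
from r import *
x=1.3;y=11.8; a=av('',n=2)
for z in (68,67,66,65,64,63.2):
    y=np.clip(y+.5*(9.55-a[1]),9,14)
    go(x,y,z,.015); a=av('x%.1f y%.2f z%.0f'%(x,y,z),n=4)
    if a[5]>2 or a[5]<-16 or abs(a[3])>4 or a[4]<-12.5: print('STOP');break
E
```

```text
t23.74 loc [ 1.27 10.22 67.75] F [ 0.31 -6.35 -7.58] M [-1.694 -0.103 -0.082]
x1.3 y11.46 z68 t24.06 loc [ 1.11  9.85 67.21] F [ 1.47 -6.12 -7.03] M [-1.567 -0.255 -0.102]
x1.3 y11.31 z67 t24.38 loc [ 1.15  9.98 66.49] F [ 0.23 -5.89 -4.68] M [-1.42  -0.161 -0.051]
x1.3 y11.10 z66 t24.69 loc [ 1.21  9.99 65.77] F [ 0.3  -5.9  -3.55] M [-1.304 -0.066 -0.032]
x1.3 y10.88 z65 t25.01 loc [ 1.27  9.98 65.05] F [-0.58 -6.1  -1.65] M [-1.198  0.024  0.007]
x1.3 y10.67 z64 t25.32 loc [ 1.42  9.87 64.2 ] F [-0.24 -5.93 -1.34] M [-1.148 -0.014  0.004]
x1.3 y10.51 z63 t25.64 loc [ 1.55  9.76 63.48] F [ 0.03 -6.18 -1.3 ] M [-1.172 -0.008  0.011]
```

```bash
python3 - <<'E'
from r import *
x=1.4;y=10.5
for z in (62.5,62,61.5,61,60.5,60):
    go(x,y,z,.015); a=av('z%.1f'%z,n=4)
    if a[5]>1.5: break
from ov import *
ov('scene','s1.png',250,155,380,230,6,[a[0],a[1]-.6,a[2]-.8],False)
ov('top','s2.png',250,140,306,190,14,[0,0,0],False)
E
```

```text
z62.5 t25.96 loc [ 1.7   9.74 62.78] F [ 0.41 -6.02 -1.35] M [-1.147 -0.009 -0.02 ]
z62.0 t26.27 loc [ 1.73  9.71 62.26] F [ 0.19 -6.09 -1.8 ] M [-1.186 -0.067 -0.016]
z61.5 t26.59 loc [ 1.77  9.74 61.98] F [-0.   -6.3  -0.28] M [-1.243  0.026 -0.027]
z61.0 t26.91 loc [ 1.81  9.77 61.87] F [-0.59 -6.88  1.9 ] M [-1.265  0.165 -0.007]
```

View pics/s1.png

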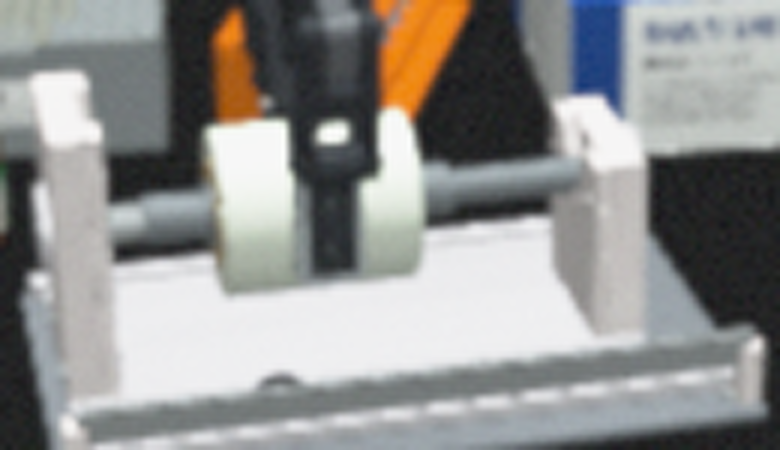

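```bash
python3 - <<'E'
from r import *
x=1.6;z=61.5
for y in (9.5,8.5,7.5,6.5,5.5,4.5,3.5,2.5,1.5,1.0):
    go(x,y,z,.012); a=av('y%.1f'%y,n=3)
    if a[4]>-.5 or abs(a[3])>4 or a[5]>6: print('STOP');break
E
```

```text
y9.5 t27.31 loc [ 1.82  8.87 62.  ] F [-0.25 -6.09 -0.03] M [-1.192  0.074 -0.002]
y8.5 t27.61 loc [ 1.86  8.13 62.01] F [-0.59 -5.58  0.23] M [-1.106  0.024  0.04 ]
y7.5 t27.91 loc [ 1.88  7.33 61.99] F [-0.62 -5.01  0.44] M [-1.112  0.042  0.03 ]
y6.5 t28.21 loc [ 1.88  6.59 61.95] F [-0.61 -4.72  1.85] M [-1.018  0.104  0.04 ]
y5.5 t28.51 loc [ 1.91  5.8  61.89] F [-0.42 -4.07  3.81] M [-0.837  0.073  0.085]
y4.5 t28.81 loc [ 1.91  4.85 61.84] F [-0.72 -2.92  4.82] M [-0.694  0.082  0.064]
y3.5 t29.11 loc [ 1.9   3.9  61.82] F [-0.32 -2.79  4.8 ] M [-0.653  0.082  0.054]
y2.5 t29.41 loc [ 1.92  3.03 61.84] F [-0.36 -2.93  5.25] M [-0.608  0.05   0.069]
y1.5 t29.71 loc [ 1.92  2.17 61.85] F [ 0.02 -2.82  5.  ] M [-0.505  0.067  0.039]
y1.0 t30.01 loc [ 1.93  1.76 61.84] F [-0.22 -2.4   5.3 ] M [-0.493  0.057  0.055]
```

```bash
python3 - <<'E'
from r import *
x=1.8;z=61.9
for y in (.5,0,-.5,-1,-1.5,-2,-2.5):
    go(x,y,z,.012); a=av('y%.1f'%y,n=4)
    if a[4]>2.5 or abs(a[3])>4: print('STOP');break
E
```

```text
y0.5 t30.32 loc [ 1.87  0.87 61.9 ] F [ 0.15 -1.99  3.54] M [-0.417 -0.034  0.017]
y0.0 t30.64 loc [ 1.86  0.1  61.91] F [ 0.38 -2.    3.07] M [-0.374 -0.051 -0.002]
y-0.5 t30.96 loc [ 1.86 -0.1  61.92] F [ 0.85 -0.66  2.47] M [-0.114 -0.112 -0.03 ]
y-1.0 t31.27 loc [ 1.83 -0.12 61.94] F [0.48 1.68 2.45] M [ 0.344 -0.136 -0.059]
y-1.5 t31.59 loc [ 1.82 -0.16 61.95] F [1.58 4.68 0.93] M [ 0.941 -0.211 -0.126]
STOP
```

```bash
python3 - <<'E'
from r import *
go(1.85,-.3,61.95,.01); av('relax')
env.gripper_to(.062,20); av('open1')
env.gripper_to(.078); av('open2')
from ov import *
ov('scene','e1.png',250,155,380,230,6,[0,0,0],False)
E
```

```text
relax t31.96 loc [ 1.86 -0.13 61.95] F [0.83 3.4  1.65] M [ 0.783 -0.203  0.008]
open1 t32.31 loc [ 1.41 -1.83 61.49] F [ 0.08 -0.27 -0.03] M [-0.006 -0.021 -0.003]
open2 t32.72 loc [ 1.83 -0.35 61.95] F [-0.33 -0.    0.17] M [0.024 0.    0.011]
```

View pics/e1.png

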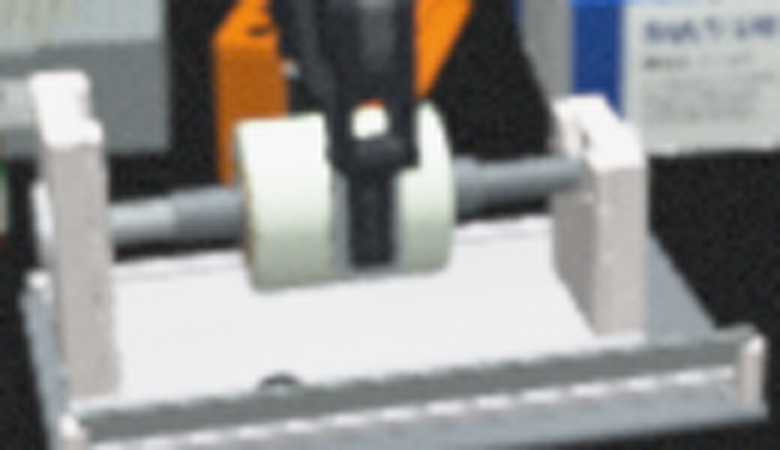

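```bash
python3 - <<'E'
from r import *
go(1.8,-.3,75,.03); av('up1',n=3)
go(1.8,-.3,160,.1)
env.move_l([.45,.24,.30],None,.2); st()
q=env.sense()['qpos'].copy(); q[0]+=.5; 
from ov import *
ov('scene','f1.png',250,155,380,230,6,[.9,0,61.4],False)
ov('scene','f1o.png',250,155,380,230,6,[.9,0,61.4])
ov('top','f2.png',245,130,375,215,6,[.9,0,61.4],False)
pic('scene','f3.png')
E
```

```text
up1 t33.40 loc [ 1.77 -0.3  75.08] F [0.02 0.36 0.45] M [-0.034 -0.01  -0.003]
 t35.58 p [450.4 239.9 299.4] F [-0.01  0.48 -0.12] M [ 0.   -0.01 -0.01] g78.1
```

View pics/f1.png

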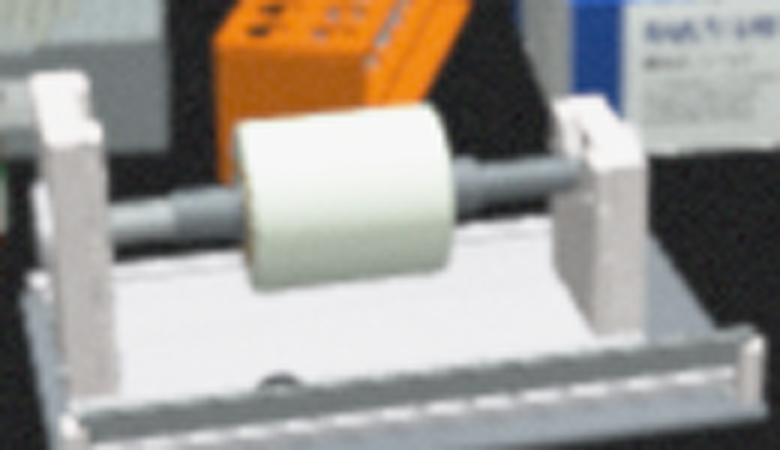

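View pics/f1o.png

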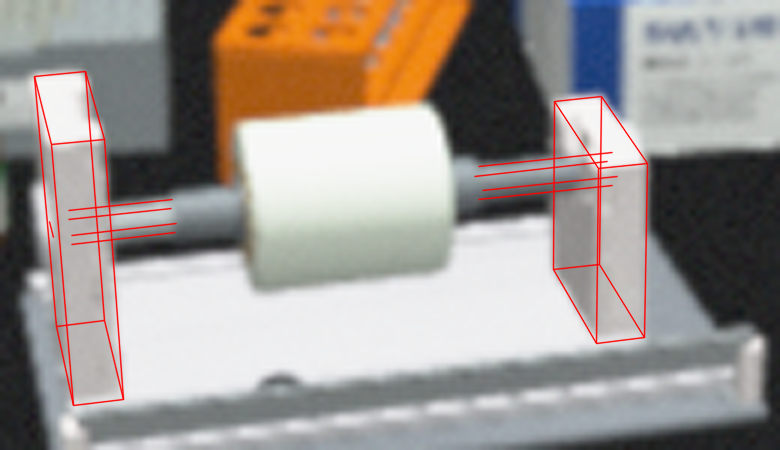

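View pics/f2.png

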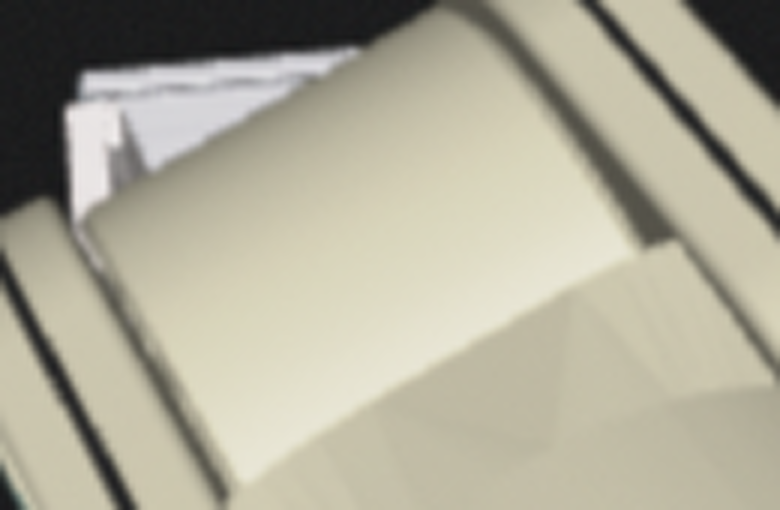

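View pics/f3.png

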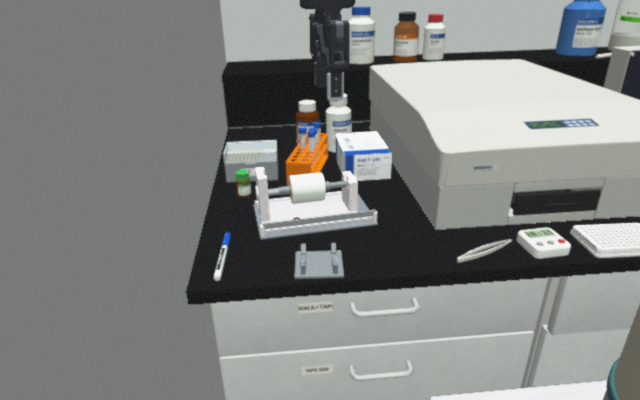

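The scene view shows the roll level between the cheeks, with both pins inside them. The barrel edge at (172,215) and the shoulder edge at (478,180) match the overlay of the seated pose. The pen, vial, rack and box look unmoved, and the gripper is clear.

```bash
python3 - <<'E'
import cv2,numpy as np
a=cv2.imread('pics/scene0.png').astype(int);b=cv2.imread('pics/f3.png').astype(int)
d=(abs(a-b).max(2)>60).astype(np.uint8); n,_,s,c=cv2.connectedComponentsWithStats(d)
print([list(map(int,r)) for r in s[1:] if r[4]>15])
from r import *
env.dwell(.3); st(); env.close_job()
E
```

```text
[[300, 0, 55, 63, 2248], [327, 72, 16, 28, 158], [341, 72, 3, 20, 42], [268, 172, 74, 32, 1204], [260, 226, 115, 26, 1593], [634, 232, 6, 24, 85], [634, 257, 6, 13, 55], [636, 271, 4, 7, 16]]
 t36.08 p [450.  240.  299.9] F [-0.65 -0.31  0.34] M [-0.03 -0.   -0.01] g78.1
the job is handed in; nothing more can be done
```

The roll is loaded in the dispenser and the job is handed in at about 36 s, with the gripper well clear. No verdict came back.

**What I did**
- **Finding things:** I located the roll and the carriage from both cameras.
- **Pressing in:** After gripping the roll I pressed the nose against the tall cheek's slot until I felt the dead stop. The averaged force there was about 11 N.
- **Lowering:** I backed off about 1 mm and lowered the roll with the spring squeezed about 21 mm until it rested on the ledges. The nose entered its cup during the last few millimetres.
- **Letting out:** I moved the roll slowly towards the low cheek until the pin bottomed in its cup at about 5 N, then opened the gripper and lifted away.

**What the last checks showed**
- **Position:** The final scene picture matches the seated pose drawn over it, with the roll centred between the cheeks, level, and both ends in.
- **Force:** The highest averaged reading was about 12 N in all (including the load along the spindle), against the 22 N limit. I only sampled forces between moves, so brief peaks could have been missed.
- **Other objects:** A before-and-after image comparison shows changes only at the roll, its empty rest and the arm.

**What disagreed or could not be checked**
- **Travel:** From dead stop to bottoming the roll moved about 10.6 mm, against 10 mm expected. I put this down to arm give or slight slip in the grip.
- **Sideways force:** On the way down there was a small unexplained sideways force of up to 1.8 N. It went away when I re-centred by about 1 mm.
- **Top view:** The arm blocked the top camera, so the seated roll was checked with the scene camera only.

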